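# Dock the tip carriage and pin it down

## Robot

A 6-joint arm with a two-finger parallel gripper is mounted at the origin on a cart in front of the work surface, level with it; the furniture and walls round the work are solid. World frame = base frame: x ahead of the robot, y to its left, z up, the work surface at z = 0. Lengths are in mm, angles in rad, forces in N, time in s.
With the tool pointing down it reaches from about 350 to 775 mm from the base axis. Payload 7.3 kg.
Tool frame: the origin (TCP) lies midway between the tips of the shut fingers; the grasp point (between the pads) lies 19 mm behind it (bot.hold_point_z is the distance from the TCP to the grasp point, in mm); z points along the fingers, y is the direction in which the jaws open and shut (so a half turn about z gives the same grasp; the last joint's range is limited). The gripper opens to 92 mm and grips with 3 to 60 N. Pads are 19 mm wide; open, the fingers measure 130 mm over their backs; the gripper's body (75 mm by 190 mm) begins 47 mm behind the grasp point.
Start: joints at [0.988, 0.342, 1.524, -0, 1.275, -0.146], TCP at [222.086, 475.734, 226.741] pointing down, gripper open.
Joint ranges: [-2.53, 2.53], [-0.77, 2.02], [0.04, 2.7], [-1, 4.14], [0.28, 2.66], [-3.11, 3.11]. Speed limits (rad/s): [2.57, 2.57, 3.14, 3.14, 3.14, 3.14].

## Interface

Orientations are given as [roll, pitch, yaw] about the fixed x, y, z axes, in that order (R = Rz(yaw) Ry(pitch) Rx(roll)).
In Python, from plant import bot gives the robot as it stands.
- The arm moves only by the tool servo_tool, never from a script. Its argument "series" is a list of rows, each a list of 5 numbers: the opening, from 0 (shut) to 1 (fully open), then the shift along the tool's x, y, z each as a share of 50 mm, from -1 to 1, then the turn about the tool's z as a share of 90 degrees, from -1 to 1. In form: [[gripper, tx, ty, tz, spin], ...]. A call has 1 to 20 rows; each row shifts and turns the commanded pose from where the row before left it, along the tool's axes as they then stand; what a row does not reach is not made up. A row lasts 1/8 s, in which the tool goes at most 62.5 mm and 10.7 degrees, less where a joint would pass 70% of its speed; a pose out of reach is approached as far as the arm can. A call with a number of a shift or a turn outside -1 to 1 is refused whole. A call with a gripper value outside its range is refused whole. The fingers move at their own pace and stop on an object; the grip force is fixed at half the most. Time passes only in rows, so rows that do not move let the fingers close. It gives the time, the measured TCP pose, the force and the opening at its end, in the units of the state.
- bot.get_obs(): the state, without advancing time (a new reading comes with each control period).
- bot.capture(name): name is "side" or "top" or "wrist"; returns the picture (400x640x3 uint8, red, green, blue); there is no depth.
- bot.camera_model(name): a dict with "mtx" (3x3 intrinsics, pixels), "distortion" ([k1, k2, p1, p2, k3] as OpenCV has them; the pictures are not rectified), "world_from_camera" (4x4, takes a point from camera to world coordinates). Camera axes: x right, y up, looking along -z (the intrinsics and any distortion apply to the point x, -y, -z); pixel columns grow to the right and rows downward; lengths in mm; the calibration is good to about 2 mm. A picture is of the moment at which its call begins: read the wrist's pose just before it. camera_model takes no time and is no camera call; for the wrist camera it gives the pose at the moment of the call.
- bot.close_job(): hands the job in, once; it reports no verdict.
Trained networks look in the newest picture that a camera, given by its name, has taken for a name from the list of things; names that differ only in an ending like _2 or _b are one class to them, and where a whole thing is asked for, a point or a joint stands for the part that bears it (a point fixed in the world has none). Each returns a list of dicts, best first, with "p" (0 to 1); they miss things now and then, are a little off and sometimes report something else, mostly with a low value. They report only what shows in the picture. A call takes as long as a camera call.
- bot.outline_of(camera, label): "mask" (400x640 bool, what is visible of it).
- bot.pinpoint(camera, label): "point" ([x, y, z] in mm, in the coordinates of the camera as it stood for that picture, good to about 4 mm: a listed point, or the origin of a listed thing).
The state is a dict: "time": time; "joint_positions": joint angles; "dq": joint speeds; "tau": joint torques, N m; "tool_pos": TCP position; "tcp_rot": TCP orientation; "contact_force": force on the tool from outside, world axes, zero at the start; "moment": the same for the moment, N m; "grip_width": finger opening in mm.
Only numpy, scipy, OpenCV 4.12 (cv2) and the standard library are available. Lean on these libraries where they do the work, as an engineer would, in place of code of your own. Each camera call takes 0.05 s, during which the arm holds its last target.

## Task

Lock the tip-box carriage on its docking deck, in this order: push the blue carriage (the one with the orange push tab) fully home, flip the steel hasp down over the carriage's lug, then take the long red-headed pin out of the pin holder and push it down through hasp, lug and deck until its collar rests on the hasp, and let go. Leave the short yellow-headed pin in the holder and do not disturb the boxes and the black reader.

Things in the scene. Friction and masses are not known exactly. Their poses are not given: they have to be found in the camera images.
- deck: fixed aluminium docking deck, 200 x 214 x 12 mm. Origin: on the bench, straight below the pin hole. +x: the way the carriage slides home (about to the robot's right, world -y); +y: towards the carriage and its tip box (about away from the robot); z up. The plate spans x -125..75, y -28..186. A dark steel block (30 x 34 mm, top at z 30) round the origin has a vertical hole 12.5 mm wide, open down to z 4. The hinge of the hasp is on a post at x 50, y 0, z 46, its axis along y
- carriage (a joint): how far (m) the blue carriage stands out from home along the deck's -x: 0 is home against its end stop, at most 0.07. It slides with about 2 N of friction and stays where it is left. It carries a fixed closed tip box (blue lid, top at z 88, spanning deck y 49..171 and x -43..42 when home) and a side lug, a plate from z 32 to 40 with a 12.5 mm through hole, which lies exactly over the deck's hole when the carriage is home
- push_tab (a point): middle of the outer face of the carriage's upright orange push tab (6 mm thick, 40 mm wide, z 34 to 58; this point is at z 48, 61 mm out from the lug's hole); push it in the deck's +x. The face looks to the deck's -x. It moves with the carriage
- hasp (a joint): angle (rad) of the steel hasp: 0 lying level over the lug (strap from z 42 to 50), 1.57 standing upright, at most 1.85 (leaning back away from the hole, where it rests). Weighs 60 g, swings freely with little friction and falls shut by itself once past upright
- hasp_end (a point): middle of the free end of the hasp's strap, 66 mm from its hinge axis; the strap is 8 mm thick, 16 mm wide near the hinge and 26 mm wide round its 12.5 mm hole, which is 50 mm from the hinge axis and lies over the deck's hole when the hasp is shut
- pin_seat (a point): on the axis of the deck's pin hole at the height of the shut hasp's upper face (z 50 mm), where the pin's collar comes to rest; fixed to the deck
- pin_holder: fixed grey block, 50 x 120 x 52 mm (foot 62 x 132 x 6), with two vertical holes at y -35 and y +35 mm in its own frame, in which the two pins stand. Origin under its centre, z up, y along its length
- red_pin: loose steel pin, 60 g, with a red ribbed head. Origin: centre of the underside of its collar; z up along the pin. Shank below: 10 mm thick, 44 mm long, the last 10 mm tapering to 4 mm. Above: collar 26 mm wide, 4 mm thick, then the head, 20 mm wide, from 4 to 30 mm above the origin. Stands in either hole of the holder with the collar on its top
- yellow_pin: like the red pin, but with a yellow head and a shank of only 22 mm; stands in the other hole. Leave it
- reader: black code reader head, 37 x 62 x 30 mm, loose on the bench; origin under its centre. Leave it
- teal_box: teal and white carton, 95 x 125 x 48 mm, loose; origin under its centre. Leave it
- white_box: flat white carton, 90 x 125 x 27 mm, loose; origin under its centre. Leave it
- analyser: bench analyser, 374 x 270 x 334 mm, fixed, right of the deck; its left side is at about world y = 0.115, from x = 0.385 to 0.755; origin under its centre

How it is judged:
By the outcome, as a careful person would: the job done as asked, in the order asked, and still so for the second after the job is handed in, with the robot touching nothing.
It also fails if it takes over 61 s, if anything falls off the work surface, if the arm or the gripper's body presses on something with over 40 N, if the wrist force passes 120 N, or if a joint passes its speed limit or range.

## Working session

There is one attempt and no reset: what is moved stays moved. The work goes in short steps, Python scripts to look and compute and a tool call to move; the robot and the scene stay as the last step left them, time stands still between calls to the robot, and variables do not carry over. Pictures are saved under pics/ and viewed, and the job is handed in when it is done.

Besides the shell and the picture viewer there is one more tool, called after ">>>" as name(argument=value, ...) on one line, values as JSON. servo_tool: Moves the arm, as the interface text tells. Shift numbers are shares of 50 mm and turn numbers shares of 90 degrees, none past 1 either way. Its arguments: {"type":"object","properties":{"series":{"type":"array"}},"required":["series"]}

```bash
ls; mkdir -p pics
cat > h.py <<'E'
import numpy as np,cv2
from plant import bot
from scipy.spatial.transform import Rotation as R
def snap(c,f):
    m=bot.camera_model(c); im=bot.capture(c); cv2.imwrite(f'pics/{f}.png',im[:,:,::-1]); return im,m
def w(m,p):
    T=np.array(m['world_from_camera']); return T[:3,:3]@np.array(p)+T[:3,3]
def pix(m,P):
    T=np.array(m['world_from_camera']); c=(np.atleast_2d(P)-T[:3,3])@T[:3,:3]
    c=c*[1,-1,-1]
    return cv2.projectPoints(c,np.zeros(3),np.zeros(3),np.array(m['mtx'],float),np.array(m['distortion'],float))[0][:,0]
def ray(m,uv,z):
    T=np.array(m['world_from_camera']); q=cv2.undistortPoints(np.array(uv,float).reshape(-1,1,2),np.array(m['mtx'],float),np.array(m['distortion'],float))[:,0]
    d=np.c_[q[:,0],-q[:,1],-np.ones(len(q))]@T[:3,:3].T
    return T[:3,3]+d*((z-T[2,3])/d[:,2])[:,None]
E
python3 - <<'E'
from h import *
o=bot.get_obs(); print({k:np.round(v,3) for k,v in o.items()})
for c in ['side','top','wrist']:
    im,m=snap(c,c+'0')
    print(c,np.round(m['world_from_camera'],2).tolist())
    for n in ['deck','push_tab','hasp_end','pin_seat','pin_holder','red_pin','yellow_pin','reader']:
        r=bot.pinpoint(c,n)
        print(n,[(round(x['p'],2),np.round(w(m,x['point'])).tolist()) for x in r[:2]])
print(bot.get_obs()['time'])
E
```

```text
pics
{'time': np.float64(0.0), 'joint_positions': array([ 0.988,  0.343,  1.525, -0.   ,  1.275, -0.146]), 'dq': array([ 0.001, -0.   ,  0.002,  0.   , -0.001, -0.001]), 'tau': array([-2.0000e-03, -4.3123e+01, -2.4422e+01,  7.2000e-02,  5.6000e-02,
       -0.0000e+00]), 'tool_pos': array([221.874, 475.383, 226.07 ]), 'tcp_rot': array([-3.14 , -0.   ,  2.705]), 'contact_force': array([ 0.68 , -0.585,  0.277]), 'moment': array([-0.024, -0.021,  0.012]), 'grip_width': np.float64(91.755)}
side [[-0.52, 0.45, -0.73, -371.37], [-0.85, -0.28, 0.44, 785.08], [-0.01, 0.85, 0.53, 647.03], [0.0, 0.0, 0.0, 1.0]]
deck [(0.65, [524.0, 319.0, -1.0])]
push_tab [(0.75, [538.0, 408.0, 52.0])]
hasp_end [(0.68, [598.0, 538.0, -2.0]), (0.59, [517.0, 246.0, 108.0])]
pin_seat [(0.74, [523.0, 317.0, 52.0])]
pin_holder [(0.89, [379.0, 292.0, -2.0])]
red_pin [(0.63, [377.0, 253.0, 50.0])]
yellow_pin [(0.67, [540.0, 407.0, 48.0]), (0.61, [371.0, 317.0, 56.0])]
reader [(0.67, [327.0, 488.0, 1.0])]
top [[-0.02, 0.99, -0.13, 280.74], [-1.0, -0.02, -0.01, 272.17], [-0.01, 0.12, 0.99, 1425.77], [0.0, 0.0, 0.0, 1.0]]
deck [(0.83, [527.0, 319.0, -0.0]), (0.47, [594.0, 536.0, -1.0])]
push_tab [(0.63, [541.0, 408.0, 45.0])]
hasp_end [(0.6, [526.0, 319.0, 50.0])]
pin_seat [(0.62, [527.0, 318.0, 53.0])]
pin_holder [(0.56, [377.0, 284.0, 0.0])]
red_pin [(0.42, [379.0, 252.0, 52.0])]
yellow_pin [(0.47, [373.0, 321.0, 53.0])]
reader [(0.78, [322.0, 488.0, -0.0])]
wrist [[0.42, -0.87, -0.27, 150.3], [0.91, 0.4, 0.12, 510.22], [0.0, -0.29, 0.96, 384.47], [0.0, 0.0, 0.0, 1.0]]
deck [(0.32, [403.0, 611.0, 2.0])]
push_tab []
hasp_end []
pin_seat []
pin_holder [(0.79, [378.0, 293.0, 0.0])]
red_pin [(0.56, [377.0, 327.0, 52.0])]
yellow_pin [(0.65, [377.0, 327.0, 51.0])]
reader [(0.93, [325.0, 490.0, -2.0])]
1.35
```

View pics/side0.png

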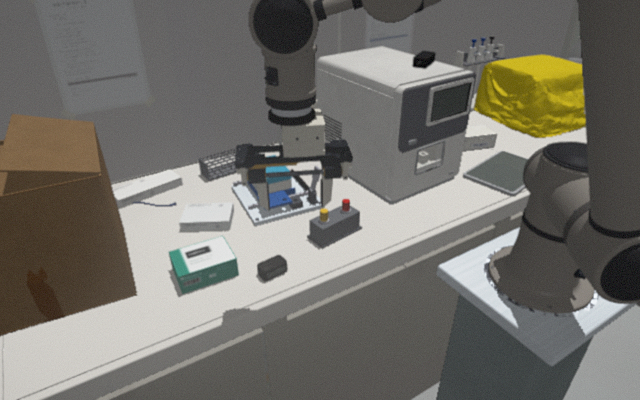

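View pics/top0.png

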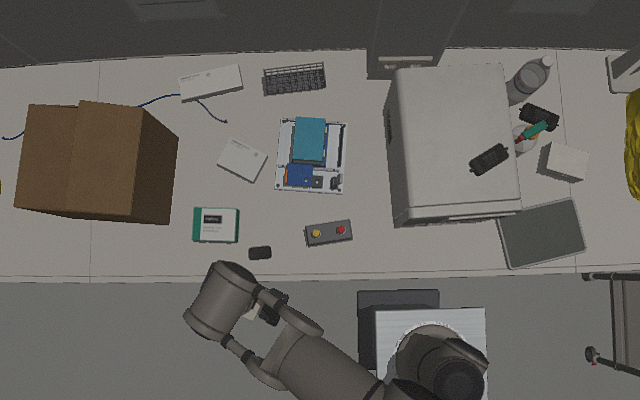

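View pics/wrist0.png

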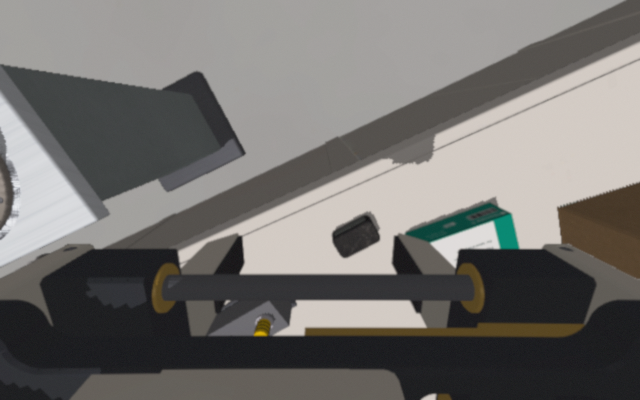

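Run:
```python
from h import *
im=cv2.imread('pics/top0.png'); c=im[105:255,260:360]
cv2.imwrite('pics/topc.png',cv2.resize(c,None,fx=5,fy=4*1.0,interpolation=cv2.INTER_CUBIC)[:600])
im=cv2.imread('pics/side0.png'); c=im[130:250,220:370]
cv2.imwrite('pics/sidec.png',cv2.resize(c,None,fx=5,fy=5,interpolation=cv2.INTER_CUBIC))
m=bot.camera_model('top')
bot.capture('top')
for n in ['deck','push_tab','red_pin','yellow_pin','pin_seat','pin_holder','carriage','hasp']:
    for r in bot.outline_of('top',n)[:1]:
        k=r['mask'].astype(np.uint8); ys,xs=np.nonzero(k)
        z={'deck':12,'push_tab':58,'red_pin':82,'yellow_pin':82,'pin_holder':52}.get(n,40)
        rc=cv2.minAreaRect(np.c_[xs,ys].astype(np.float32))
        print(n,round(r['p'],2),len(xs),np.round(ray(m,cv2.boxPoints(rc),z)[:,:2]).tolist(),'cen',ray(m,[[xs.mean(),ys.mean()]],z)[0].round())
```

```text
deck 0.84 4897 [[507.0, 444.0], [732.0, 425.0], [710.0, 223.0], [487.0, 246.0]] cen [606. 335.  12.]
push_tab 0.74 2293 [[512.0, 413.0], [722.0, 375.0], [700.0, 267.0], [491.0, 307.0]] cen [610. 343.  58.]
red_pin 0.53 65 [[389.0, 263.0], [389.0, 241.0], [367.0, 242.0], [367.0, 264.0]] cen [378. 253.  82.]
yellow_pin 0.54 64 [[380.0, 332.0], [379.0, 310.0], [357.0, 310.0], [358.0, 332.0]] cen [369. 321.  82.]
pin_seat 0.68 4934 [[502.0, 440.0], [722.0, 424.0], [702.0, 224.0], [483.0, 245.0]] cen [599. 333.  40.]
pin_holder 0.7 834 [[393.0, 355.0], [412.0, 228.0], [351.0, 219.0], [332.0, 346.0]] cen [372. 286.  52.]
carriage 0.87 2154 [[518.0, 411.0], [726.0, 374.0], [704.0, 268.0], [498.0, 307.0]] cen [615. 344.  40.]
hasp 0.53 54 [[520.0, 273.0], [540.0, 252.0], [528.0, 241.0], [509.0, 262.0]] cen [525. 258.  40.]
```

View pics/topc.png

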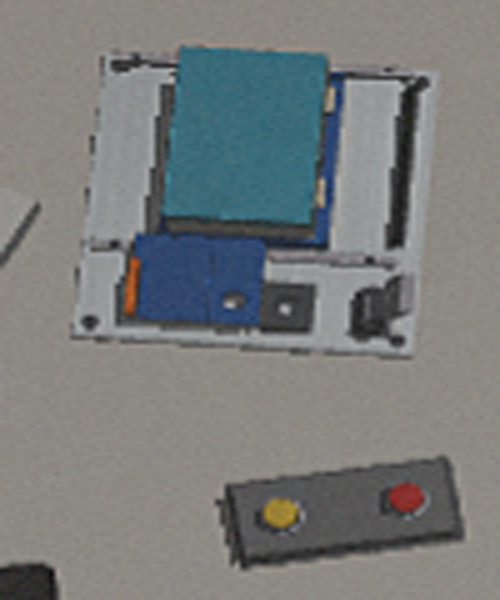

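View pics/sidec.png

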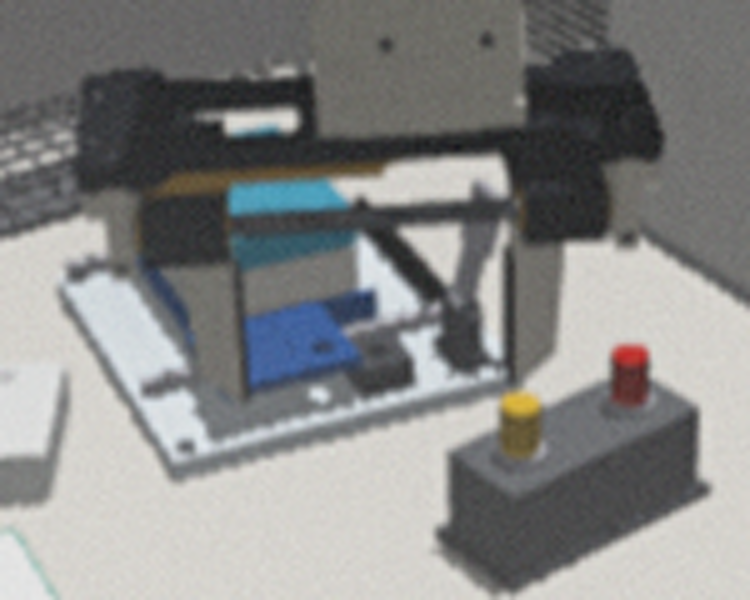

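Run:
```python
from h import *
from scipy.optimize import least_squares
m=bot.camera_model('top')
f=lambda p:np.array([[260+x/5,105+y/4] for x,y in p])-0.4
cor=ray(m,f([(103,52),(438,72),(413,357),(72,338)]),12); print(cor.round(1))
L=np.array([[-125,186],[75,186],[75,-28],[-125,-28]],float)
def T(q,L): c,s=np.cos(q[2]),np.sin(q[2]); return L@np.array([[c,-s],[s,c]]).T+q[:2]
r=least_squares(lambda q:(T(q,L)-cor[:,:2]).ravel(),[527,318,-1.6]); print(r.x,r.cost, r.fun.round(1))
q=r.x
print('hole z30',ray(m,f([(286,308)]),30),'lug',ray(m,f([(235,300)]),40))
print('lug in deck', (np.array([[np.cos(q[2]),np.sin(q[2])],[-np.sin(q[2]),np.cos(q[2])]])@(ray(m,f([(235,300)]),40)[0,:2]-q[:2])))
print('hasp tip guess',ray(m,f([(400,290)]),112))
print('red top',ray(m,f([(406,497)]),82),'yel',ray(m,f([(281,513)]),82))
```

```text
[[722.9 424.7  12. ]
 [702.1 225.   12. ]
 [488.1 245.4  12. ]
 [506.8 444.3  12. ]]
[523.94540451 317.48964694  -1.66633316] 2.946360728955724 [-1.9 -0.5 -0.1  0.1  0.8  0.1  1.2  0.3]
hole z30 [[522.89295557 318.05962011  30.        ]] lug [[527.67653949 346.89010745  40.        ]]
lug in deck [-29.62230812   0.90956449]
hasp tip guess [[519.61033739 253.16077267 112.        ]]
red top [[380.95036188 252.91879263  82.        ]] yel [[371.47841646 321.71418297  82.        ]]
```

>>> servo_tool(series=[[0,0,0,0,0.112],[0,0,0,0,0.112],[0,0,0,0,0.112],[0,0,0,0,0.112],[0,0,0,0,0.112],[0,0,0,0,0.112],[0,0,0,0,0.111]])

```text
time: 2.68
tool_pos: [222.1, 475.7, 226.7]
tcp_rot: [3.142, -0.0, 1.469]
contact_force: [0.9, -0.1, -0.3]
grip_width: 26.3
```

```bash
cat >> h.py <<'E'
O=np.array([524.5,317.8]); YAW=-1.6663
def todeck(P): d=np.array(P,float)[:2]-O; c,s=np.cos(YAW),np.sin(YAW); return np.array([c*d[0]+s*d[1],-s*d[0]+c*d[1],*np.array(P)[2:]])
def st():
    o=bot.get_obs(); print('t',round(o['time'],2),'pos',o['tool_pos'].round(1),'rot',np.round(o['tcp_rot'],3),'deck',todeck(o['tool_pos']).round(1),'F',np.round(o['contact_force'],1),'w',round(o['grip_width'],1),'q',np.round(o['joint_positions'],2))
E
python3 -c "
from h import *
st()"
```

```text
t 2.67 pos [222.1 475.7 226.7] rot [ 3.142 -0.     1.469] deck [-128.4 -316.1  226.7] F [ 0.9 -0.1 -0.3] w 26.3 q [ 0.99  0.34  1.52 -0.    1.28  1.09]
```

>>> servo_tool(series=[[0,0,0.8,0,-0.004],[0,0,0.8,0,0],[0,0,0.8,0,0],[0,0,0.8,0,0],[0,0,0.8,0,0],[0,0,0.8,0,0],[0,0,0.8,0,0],[0,-0.14,0.76,0,0],[0,0,0,0.5,0],[0,0,0,0.5,0],[0,0,0,0,0]])

```text
time: 4.05
tool_pos: [537.2, 439.3, 174.2]
tcp_rot: [-3.138, 0.003, 1.481]
contact_force: [-0.2, 0.6, 0.7]
grip_width: 0.5
```

```bash
python3 -c "
from h import *
st()
im,m=snap('wrist','w1'); print(pix(m,[[*bot.get_obs()['tool_pos']]]))
r=bot.pinpoint('wrist','push_tab');print([(x['p'],todeck(w(m,x['point'])).round(1)) for x in r])
r=bot.pinpoint('wrist','pin_seat');print([(x['p'],todeck(w(m,x['point'])).round(1)) for x in r])
snap('side','s1');snap('top','t1')
r=bot.pinpoint('wrist','pin_seat');print([(x['p'],todeck(w(m,x['point'])).round(1)) for x in r])
"
```

```text
t 4.05 pos [537.2 439.3 174.2] rot [-3.138e+00  3.000e-03  1.481e+00] deck [-122.1    1.1  174.2] F [-0.2  0.6  0.7] w 0.5 q [0.58 0.7  1.06 0.   1.39 0.66]
[[317.73633663 251.39871204]]
[(0.74, array([-96.1,   5.1,  48.5]))]
[(0.47, array([-227. ,   51.4,    2. ]))]
[(0.47, array([-227. ,   51.4,    2. ]))]
```

View pics/w1.png

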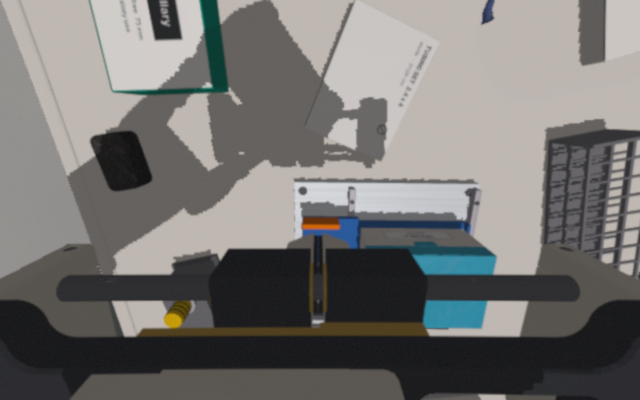

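View pics/s1.png

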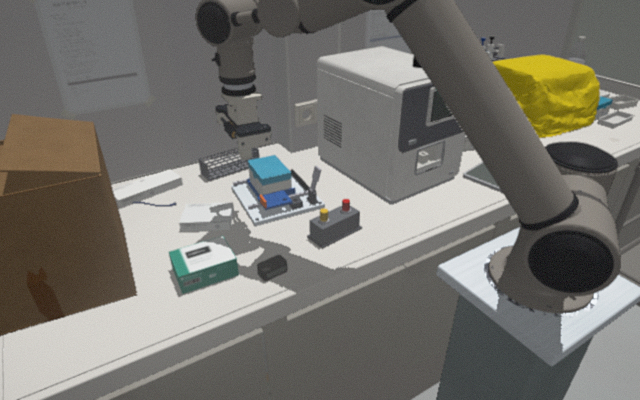

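>>> servo_tool(series=[[0,0,0.06,0.6,0],[0,0,0,0.6,0],[0,0,0,0.6,0],[0,0,0,0.6,0],[0,0,0,0.24,0],[0,-0.2,0,0,0],[0,-0.2,0,0,0],[0,-0.2,0,0,0],[0,-0.1,0,0,0],[0,-0.1,0,0,0],[0,-0.06,0,0,0]])

```text
time: 5.72
tool_pos: [537.6, 396.8, 45.1]
tcp_rot: [3.141, -0.001, 1.481]
contact_force: [1.0, 2.5, 2.1]
grip_width: 0.3
```

```bash
python3 -c "
from h import *
st()
im,m=snap('wrist','w2')
r=bot.pinpoint('wrist','push_tab');print([(x['p'],todeck(w(m,x['point'])).round(1)) for x in r])
"
```

```text
t 5.72 pos [537.6 396.8  45.1] rot [ 3.141e+00 -1.000e-03  1.481e+00] deck [-79.9   5.5  45.1] F [1.  2.5 2.1] w 0.3 q [0.52 0.77 1.3  0.   1.07 0.61]
[]
```

View pics/w2.png

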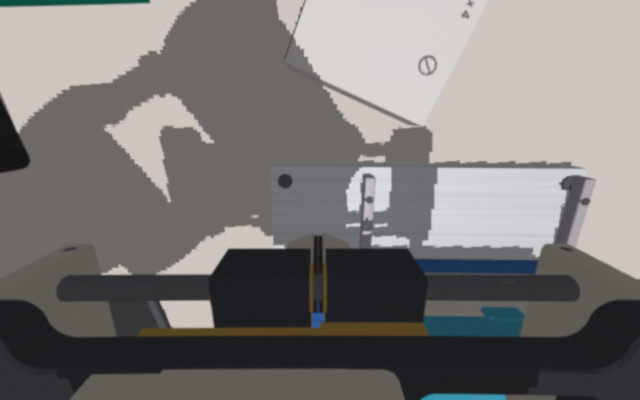

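>>> servo_tool(series=[[0,-0.06,0,0,0],[0,-0.04,0,0,0],[0,-0.04,0,0,0],[0,-0.02,0,0,0],[0,0,0,0,0]])

```text
time: 6.45
tool_pos: [536.5, 389.4, 44.7]
tcp_rot: [3.142, -0.001, 1.481]
contact_force: [1.0, 5.1, -0.1]
grip_width: 0.8
```

```bash
python3 -c "
from h import *
st()"
```

```text
t 6.45 pos [536.5 389.4  44.7] rot [ 3.142e+00 -1.000e-03  1.481e+00] deck [-72.4   5.1  44.7] F [ 1.   5.1 -0.1] w 0.8 q [0.51 0.76 1.32 0.   1.06 0.6 ]
```

>>> servo_tool(series=[[0,-0.03,0,0,0],[0,-0.03,0,0,0],[0,0,0,0,0]])

```text
time: 6.82
tool_pos: [536.5, 389.3, 44.8]
tcp_rot: [3.14, -0.006, 1.481]
contact_force: [1.8, 14.6, -4.1]
grip_width: 0.4
```

>>> servo_tool(series=[[0,0.4,0,0,0],[0,0,0,-0.8,0],[0,0,0,-0.8,0],[0,0,0,-0.8,0],[0,0,0,0,0]])

```text
time: 7.45
tool_pos: [539.5, 406.1, 168.6]
tcp_rot: [3.136, -0.003, 1.481]
contact_force: [0.5, -1.2, -0.3]
grip_width: 0.5
```

```bash
python3 -c "
from h import *
st()
im,m=snap('top','t2')
for n in ['push_tab','hasp_end','pin_seat','red_pin']:
  r=bot.pinpoint('top',n);print(n,[(round(x['p'],2),todeck(w(m,x['point'])).round(1)) for x in r])
im,m=snap('side','s2')
for n in ['push_tab','hasp_end','pin_seat','red_pin']:
  r=bot.pinpoint('side',n);print(n,[(round(x['p'],2),todeck(w(m,x['point'])).round(1)) for x in r])
im=cv2.imread('pics/top0.png'); 
im=cv2.imread('pics/side0.png'); 
a=cv2.resize(cv2.imread('pics/t2.png')[105:255,260:360],None,fx=4,fy=4,interpolation=cv2.INTER_CUBIC)
b=cv2.resize(cv2.imread('pics/s2.png')[130:250,230:330],None,fx=4,fy=4,interpolation=cv2.INTER_CUBIC)
b=np.vstack([b,np.zeros((120,400,3),np.uint8)])
cv2.imwrite('pics/c2.png',np.hstack([a,b]))
"
```

```text
t 7.45 pos [539.5 406.1 168.6] rot [ 3.136e+00 -3.000e-03  1.481e+00] deck [-89.3   6.6 168.6] F [ 0.5 -1.2 -0.3] w 0.5 q [ 0.53  0.66  1.15 -0.    1.33  0.62]
push_tab [(0.9, array([-60.6,   4. ,  46.9]))]
hasp_end [(0.56, array([ 66.5,   3. , 111. ]))]
pin_seat [(0.6, array([ 1. ,  0.9, 53.8])), (0.24, array([-149.7, -216.2,   -1.3]))]
red_pin [(0.45, array([-280.6, -142.9,   -2.8]))]
push_tab [(0.78, array([-60.9,   1.8,  46.8]))]
hasp_end [(0.63, array([ 69.4,  -4.4, 108. ]))]
pin_seat [(0.7, array([ 1. ,  0.2, 53.7])), (0.43, array([-151.8, -213.8,   -1.1])), (0.29, array([ 70.8,  -2.5, 107.4]))]
red_pin [(0.4, array([  74.4, -140. ,   49.3]))]
```

View pics/c2.png

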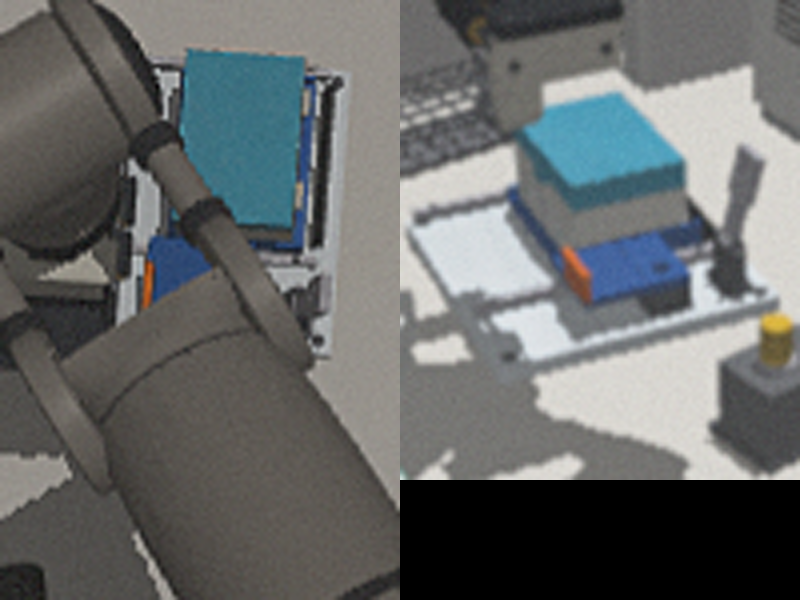

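>>> servo_tool(series=[[0,-0.75,-0.1,0,0],[0,-0.75,0,0,0],[0,-0.75,0,0,0],[0,-0.75,0,0,0],[0,-0.75,0,0,0],[0,0,0,0,0],[0,0,0,0.76,0],[0,0,0,0.76,0],[0,0,0,0,0]])

```text
time: 9.07
tool_pos: [514.5, 219.9, 86.3]
tcp_rot: [-3.136, 0.002, 1.482]
contact_force: [0.3, -0.5, -0.4]
grip_width: 0.4
```

```bash
python3 -c "
from h import *
st()
im,m=snap('wrist','w3')
for n in ['hasp_end','pin_seat','red_pin']:
  r=bot.pinpoint('wrist',n);print(n,[(round(x['p'],2),todeck(w(m,x['point'])).round(1)) for x in r])
im,m=snap('side','s3')
b=cv2.resize(cv2.imread('pics/s3.png')[90:240,220:370],None,fx=4,fy=4,interpolation=cv2.INTER_CUBIC)
cv2.imwrite('pics/c3.png',b)
"
```

```text
t 9.07 pos [514.5 219.9  86.3] rot [-3.136e+00  2.000e-03  1.482e+00] deck [98.4 -0.6 86.3] F [ 0.3 -0.5 -0.4] w 0.4 q [0.27 0.55 1.61 0.   0.99 0.36]
hasp_end [(0.7, array([ 65.8,   0.5, 109.5]))]
pin_seat [(0.81, array([ 2.6,  4.7, 49.6]))]
red_pin [(0.71, array([  80.8, -135.5,   49.4]))]
```

View pics/c3.png

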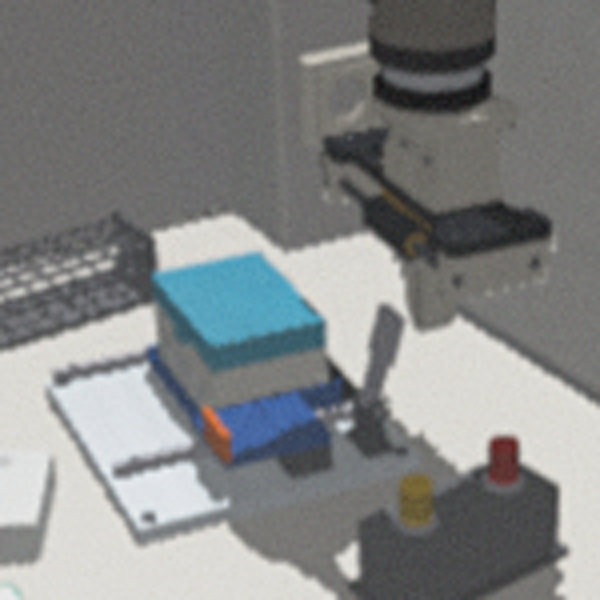

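View pics/w3.png

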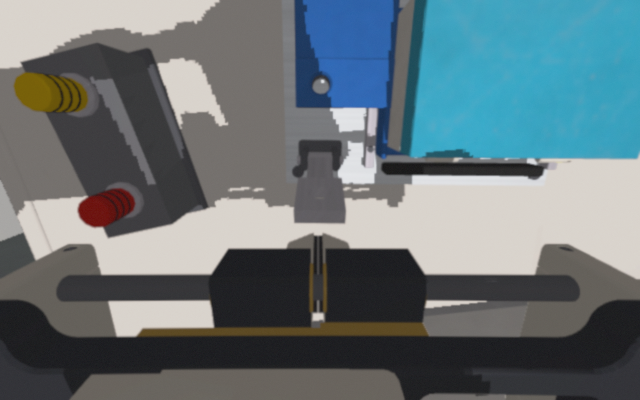

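```bash
python3 -c "
from h import *
m=bot.camera_model('wrist')
print(ray(m,[[321,87]],40),todeck(ray(m,[[321,87]],40)[0]))
o=ray(m,[[296,107],[388,107]],40);print(o,[todeck(x) for x in o])
"
python3 - <<'E'
import cv2
im=cv2.imread('pics/w3.png')
cv2.imwrite('pics/c3b.png',cv2.resize(im[60:120,280:360],None,fx=8,fy=8,interpolation=cv2.INTER_CUBIC))
E
```

```text
[[529.08543078 317.65267074  40.        ]] [-0.29060219  4.57858403 40.        ]
[[510.63868899 306.31094019  40.        ]
 [574.48034649 300.58645874  40.        ]] [array([ 12.75849869, -12.70256469,  40.        ]), array([12.36904517, 51.394044  , 40.        ])]
```

>>> servo_tool(series=[[0,0.2,0,0,0],[0,0.2,0,0,0],[0,0.2,0,0,0],[0,0.2,0,0,0],[0,0.2,0,0,0],[0,0,0,0,0],[0,0,0,0,0]])

```text
time: 10.2
tool_pos: [520.7, 269.3, 88.6]
tcp_rot: [-3.141, 0.0, 1.481]
contact_force: [0.1, 0.2, -0.2]
grip_width: 0.5
```

```bash
python3 -c "
from h import *
st()
im,m=snap('wrist','w4')
im,m=snap('side','s4')
b=cv2.resize(cv2.imread('pics/s4.png')[90:240,220:370],None,fx=4,fy=4,interpolation=cv2.INTER_CUBIC)
cv2.imwrite('pics/c4.png',b)
"
```

```text
t 10.2 pos [520.7 269.3  88.6] rot [-3.141  0.     1.481] deck [48.6  0.8 88.6] F [ 0.1  0.2 -0.2] w 0.5 q [ 0.35  0.59  1.53 -0.    1.02  0.44]
```

View pics/c4.png

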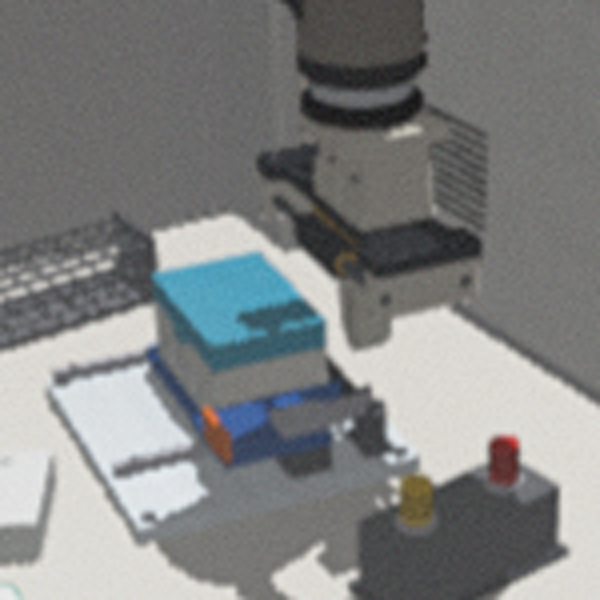

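View pics/c3b.png

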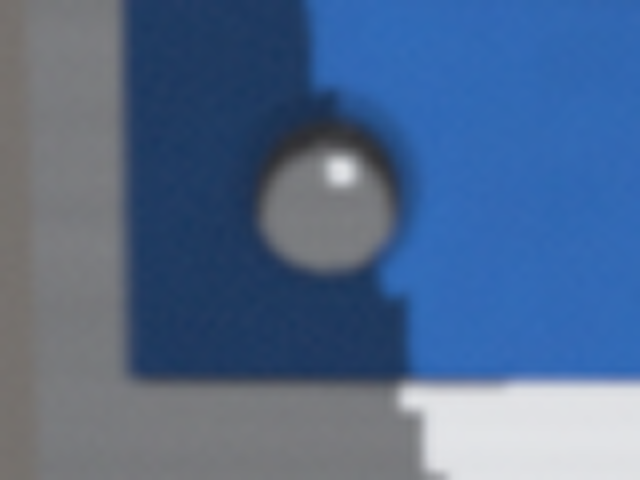

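>>> servo_tool(series=[[0,0,0,-0.62,0],[0,0,0,-0.62,0],[0.7,-0.16,-0.69,0,0],[0.7,-0.16,-0.69,0,0],[0.7,-0.15,-0.69,0,0],[0.7,-0.15,-0.69,0,0],[0.7,0,0,0,0],[0.7,0,0,0,0]])

```text
time: 11.3
tool_pos: [381.6, 251.0, 151.2]
tcp_rot: [3.14, -0.001, 1.481]
contact_force: [1.0, -0.5, -0.4]
grip_width: 56.0
```

```bash
python3 -c "
from h import *
st()
im,m=snap('wrist','w5'); print(m['world_from_camera'].round(1) if hasattr(m['world_from_camera'],'round') else m['world_from_camera'])
for n in ['red_pin','pin_seat','hasp_end']:
  r=bot.pinpoint('wrist',n);print(n,[(round(x['p'],2),w(m,x['point']).round(1),todeck(w(m,x['point'])).round(1)) for x in r])
p=bot.get_obs()['tool_pos']; print(pix(m,[p,[p[0],p[1],82],[p[0],p[1],30]]))
im,m=snap('side','s5')
b=cv2.resize(cv2.imread('pics/s5.png')[110:250,220:370],None,fx=4,fy=4,interpolation=cv2.INTER_CUBIC)
cv2.imwrite('pics/c5.png',b)
"
```

```text
t 11.3 pos [381.6 251.  151.2] rot [ 3.140e+00 -1.000e-03  1.481e+00] deck [  80.1 -135.9  151.2] F [ 1.  -0.5 -0.4] w 56.0 q [ 0.41  0.3   1.82 -0.    1.02  0.5 ]
[[ 1.000e+00  1.000e-01  0.000e+00  3.890e+02]
 [-1.000e-01  1.000e+00  3.000e-01  3.311e+02]
 [ 0.000e+00 -3.000e-01  1.000e+00  3.090e+02]
 [ 0.000e+00  0.000e+00  0.000e+00  1.000e+00]]
red_pin [(0.96, array([380.7, 251.2,  54.2]), array([  80. , -136.8,   54.2])), (0.22, array([526.2, 333.4,  47.1]), array([-15.7,   0.2,  47.1]))]
pin_seat [(0.64, array([526.3, 317.5,  48.4]), array([ 0.2,  1.8, 48.4])), (0.22, array([535.5, 381.2,  51.1]), array([-64.2,   4.9,  51.1]))]
hasp_end [(0.72, array([526.6, 337.2,  45.9]), array([-19.6,   0.2,  45.9]))]
[[316.48964352 250.65061528]
 [316.67060973 213.40503917]
 [316.75302538 196.4062341 ]]
```

View pics/w5.png

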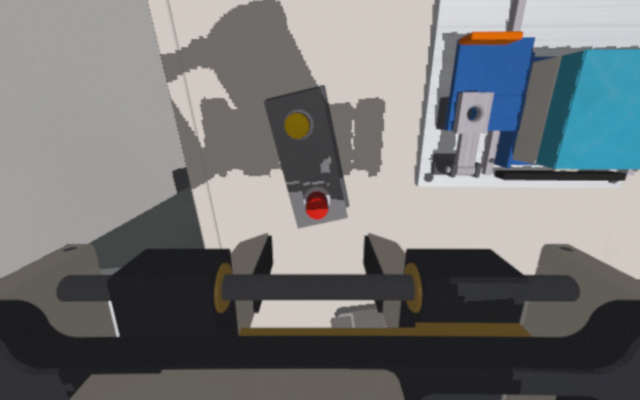

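View pics/c5.png

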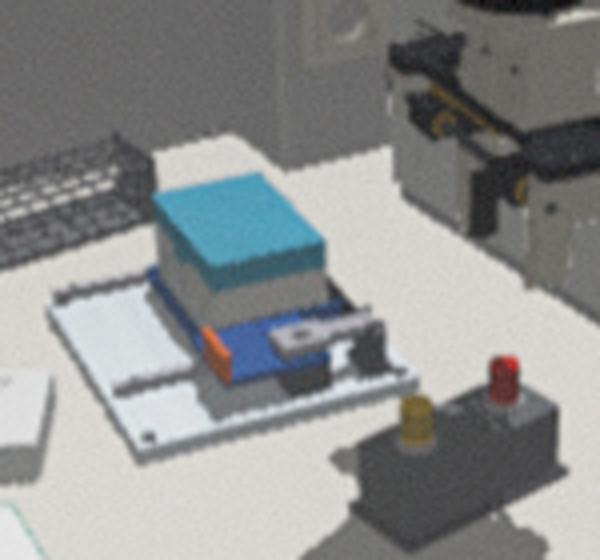

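```bash
python3 -c "
from h import *
import cv2
m=bot.camera_model('wrist')
print(ray(m,[[474,114]],50), ray(m,[[317,212]],82))
im=cv2.imread('pics/w5.png')
a=cv2.resize(im[85:145,440:510],None,fx=6,fy=6,interpolation=cv2.INTER_CUBIC)
b=cv2.resize(im[175:235,285:355],None,fx=6,fy=6,interpolation=cv2.INTER_CUBIC)
cv2.imwrite('pics/c5b.png',np.vstack([a,b])[:,:])
"
```

```text
[[523.87277642 318.46681572  50.        ]] [[381.34653394 252.17583911  82.        ]]
```

>>> servo_tool(series=[[0.7,0,0,0.6,0],[0.7,0,0,0.6,0],[0.7,0,0,0.4,0],[0.7,0,0,0.25,0],[0.7,0,0,0,0],[0.7,0,0,0,0]])

```text
time: 12.3
tool_pos: [381.2, 251.1, 58.8]
tcp_rot: [3.141, -0.001, 1.481]
contact_force: [-1.4, -0.3, -1.6]
grip_width: 64.1
```

View pics/c5b.png

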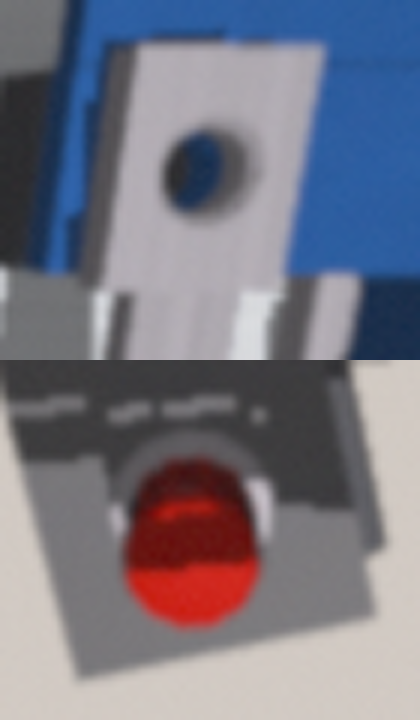

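>>> servo_tool(series=[[0.7,0.04,0,0,0],[0,0,0,0,0],[0,0,0,0,0],[0,0,0,0,0],[0,0,0,0,0],[0,0,0,0,0],[0,0,0,0,0]])

```text
time: 13.18
tool_pos: [380.8, 252.9, 58.2]
tcp_rot: [3.142, -0.0, 1.481]
contact_force: [0.5, -0.7, -0.4]
grip_width: 19.2
```

```bash
python3 -c "
from h import *
st()"
```

```text
t 13.18 pos [380.8 252.9  58.2] rot [ 3.142 -0.     1.481] deck [  78.3 -136.9   58.2] F [ 0.5 -0.7 -0.4] w 19.2 q [0.42 0.45 1.92 0.   0.78 0.51]
```

>>> servo_tool(series=[[0,0,0,-0.3,0],[0,0,0,-0.6,0],[0,0,0,-0.5,0],[0,0.4,0.69,0,0],[0,0.4,0.69,0,0],[0,0.4,0.69,0,0],[0,0.37,0.69,0,0],[0,0,0,0,0],[0,0,0,0,0],[0,0,0,0,0]])

```text
time: 14.42
tool_pos: [524.2, 318.4, 128.3]
tcp_rot: [-3.141, 0.0, 1.481]
contact_force: [1.8, 0.2, -1.4]
grip_width: 19.0
```

```bash
python3 -c "
from h import *
st()
im,m=snap('wrist','w6')
for n in ['red_pin','pin_seat','hasp_end']:
  r=bot.pinpoint('wrist',n);print(n,[(round(x['p'],2),w(m,x['point']).round(1),todeck(w(m,x['point'])).round(1)) for x in r])
im,m=snap('side','s6')
for n in ['red_pin','pin_seat','hasp_end']:
  r=bot.pinpoint('side',n);print(n,[(round(x['p'],2),w(m,x['point']).round(1),todeck(w(m,x['point'])).round(1)) for x in r])
b=cv2.resize(cv2.imread('pics/s6.png')[110:230,220:340],None,fx=5,fy=5,interpolation=cv2.INTER_CUBIC)
cv2.imwrite('pics/c6.png',b)
"
```

```text
t 14.43 pos [524.2 318.4 128.3] rot [-3.141  0.     1.481] deck [ -0.5  -0.3 128.3] F [ 1.8  0.2 -1.4] w 19.0 q [0.42 0.59 1.4  0.   1.15 0.51]
red_pin [(0.65, array([525.1, 317.8, 122.6]), array([-1.000e-01,  6.000e-01,  1.226e+02])), (0.2, array([322.6, 490.9,  -3. ]), array([-153. , -217.5,   -3. ]))]
pin_seat [(0.74, array([524.6, 319.7,  49.9]), array([-1.9, -0.1, 49.9]))]
hasp_end [(0.97, array([526.3, 335.6,  45.3]), array([-17.9,   0.1,  45.3])), (0.29, array([522.9, 319.3,  -2.2]), array([-1.3, -1.8, -2.2]))]
red_pin [(0.56, array([519.8, 321.6, 120. ]), array([ -3.3,  -5. , 120. ]))]
pin_seat [(0.87, array([523. , 321.7,  52. ]), array([-3.7, -1.9, 52. ]))]
hasp_end [(0.57, array([533.7, 374.8,  47.1]), array([-57.7,   3.7,  47.1])), (0.52, array([ 4.047e+02,  6.137e+02, -1.000e-01]), array([-2.831e+02, -1.475e+02, -1.000e-01])), (0.51, array([523.3, 331.6,  44.6]), array([-13.7,  -2.6,  44.6]))]
```

View pics/w6.png

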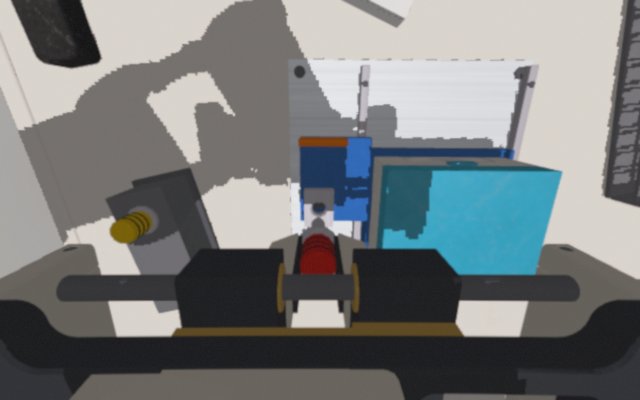

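View pics/c6.png

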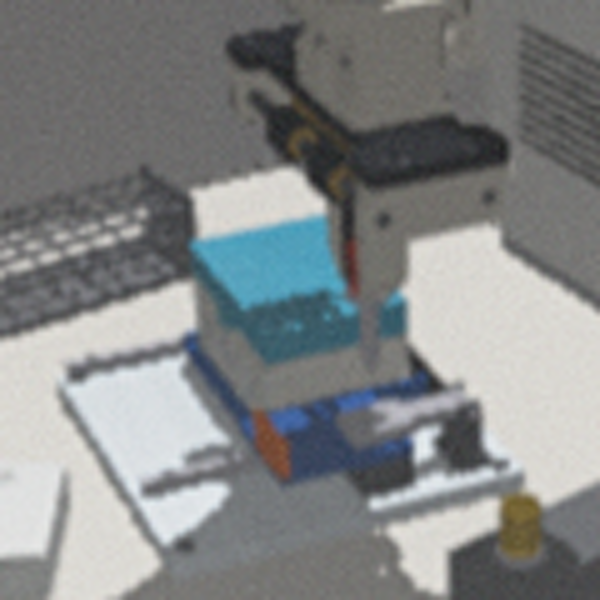

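```bash
python3 -c "
from h import *
m=bot.camera_model('wrist'); p=bot.get_obs()['tool_pos']
tip=p-[0,0,6.5+44]; print('tip',tip,pix(m,[tip,p,[p[0],p[1],p[2]-6.5],[p[0],p[1],50]]))
im=cv2.imread('pics/w6.png')
cv2.imwrite('pics/c6b.png',cv2.resize(im[175:285,265:375],None,fx=5,fy=5,interpolation=cv2.INTER_CUBIC))
"
```

```text
tip [525.18057632 318.7010553   77.89568788] [[316.93995574 221.19059818]
 [316.76289771 250.90152851]
 [316.7910265  246.18388515]
 [317.00825773 209.71941635]]
```

View pics/c6b.png

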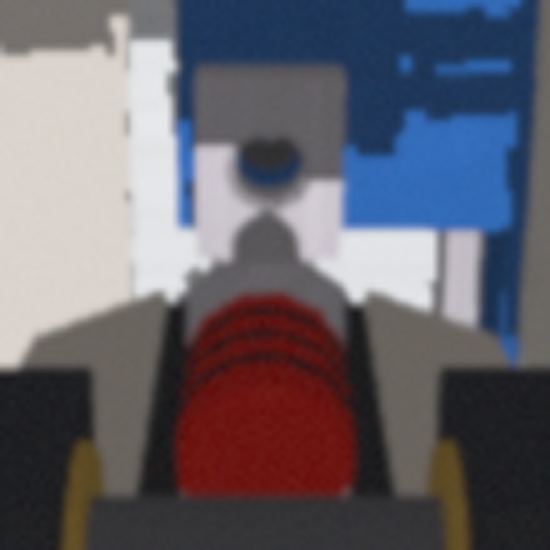

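>>> servo_tool(series=[[0,-0.02,0.01,0.2,0],[0,0,0,0.2,0],[0,0,0,0.04,0],[0,0,0,0,0],[0,0,0,0,0],[0,0,0,0,0]])

```text
time: 15.58
tool_pos: [525.8, 317.8, 106.6]
tcp_rot: [3.141, -0.0, 1.481]
contact_force: [-0.6, 0.1, -1.6]
grip_width: 19.1
```

```bash
python3 -c "
from h import *
st()
im,m=snap('wrist','w7')
p=bot.get_obs()['tool_pos']
tip=p-[0,0,6.5+44]; print('tip',tip,pix(m,[tip,[p[0],p[1],50],[p[0],p[1]+5,50],[p[0]+5,p[1],50]]))
cv2.imwrite('pics/c7b.png',cv2.resize(im[165:275,265:375,::-1],None,fx=5,fy=5,interpolation=cv2.INTER_CUBIC))
"
```

```text
t 15.57 pos [525.8 317.8 106.6] rot [ 3.141 -0.     1.481] deck [-1.000e-01  1.300e+00  1.066e+02] F [-0.6  0.1 -1.6] w 19.1 q [0.42 0.61 1.42 0.   1.1  0.51]
tip [525.79015203 317.76586619  56.01831429] [[316.86518933 221.1884946 ]
 [316.8801379  218.48918904]
 [316.32097499 212.65917509]
 [323.05925148 217.97097461]]
```

View pics/c7b.png

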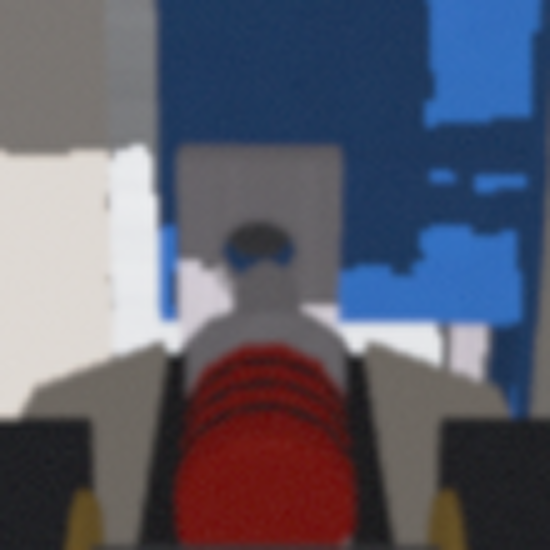

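>>> servo_tool(series=[[0,0,-0.02,0,0],[0,0,0,0.06,0],[0,0,0,0.06,0],[0,0,0,0.06,0],[0,0,0,0,0],[0,0,0,0,0]])

```text
time: 16.38
tool_pos: [524.7, 317.8, 97.2]
tcp_rot: [3.142, -0.0, 1.481]
contact_force: [0.3, -0.1, -1.4]
grip_width: 19.3
```

```bash
python3 -c "
from h import *
st()
im,m=snap('wrist','w8')
cv2.imwrite('pics/c8b.png',cv2.resize(im[165:275,265:375,::-1],None,fx=5,fy=5,interpolation=cv2.INTER_CUBIC))
"
```

```text
t 16.38 pos [524.7 317.8  97.2] rot [ 3.142 -0.     1.481] deck [-0.   0.2 97.2] F [ 0.3 -0.1 -1.4] w 19.3 q [0.42 0.62 1.44 0.   1.08 0.51]
```

View pics/c8b.png

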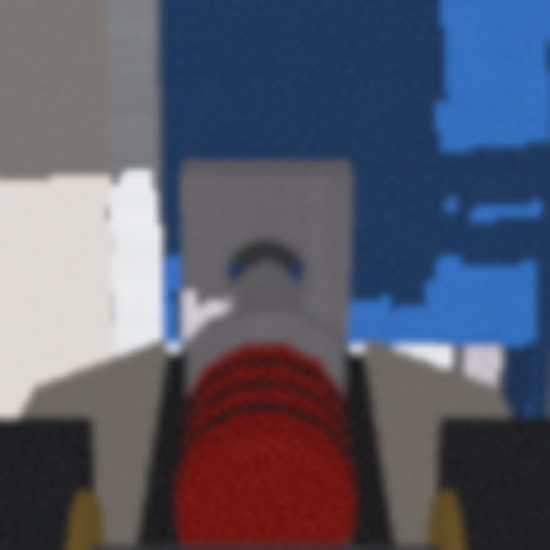

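>>> servo_tool(series=[[0,0,0,0.06,0],[0,0,0,0.06,0],[0,0,0,0.06,0],[0,0,0,0,0]])

```text
time: 16.92
tool_pos: [524.5, 317.7, 87.8]
tcp_rot: [-3.141, 0.0, 1.481]
contact_force: [0.5, 0.2, -0.6]
grip_width: 19.1
```

```bash
python3 -c "
from h import *
st()
im,m=snap('wrist','w9')
cv2.imwrite('pics/c9b.png',cv2.resize(im[165:275,265:375,::-1],None,fx=5,fy=5,interpolation=cv2.INTER_CUBIC))
"
```

```text
t 16.93 pos [524.5 317.7  87.8] rot [-3.141  0.     1.481] deck [ 0.1 -0.  87.8] F [ 0.5  0.2 -0.6] w 19.1 q [0.42 0.63 1.45 0.   1.06 0.51]
```

View pics/c9b.png

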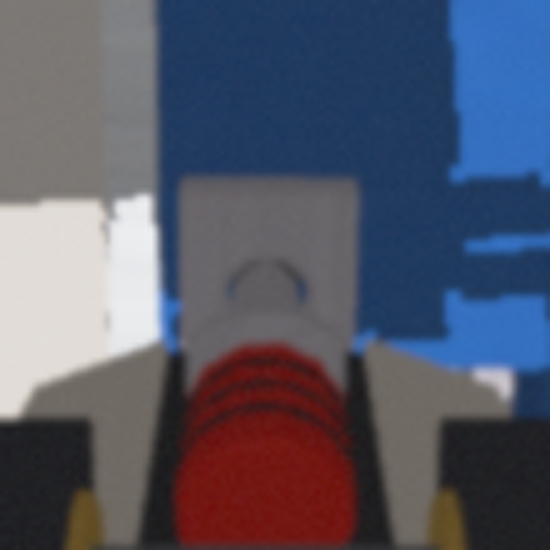

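>>> servo_tool(series=[[0,-0.01,0,0.06,0],[0,0,0,0.08,0],[0,0,0,0.08,0],[0,0,0,0.08,0],[0,0,0,0.08,0],[0,0,0,0.08,0],[0,0,0,0,0]])

```text
time: 17.85
tool_pos: [524.4, 317.2, 64.8]
tcp_rot: [-3.141, 0.0, 1.481]
contact_force: [-0.2, 0.4, -0.3]
grip_width: 18.8
```

Free of force so far; about 8 mm remain.

>>> servo_tool(series=[[0,0,0,0.05,0],[0,0,0,0.05,0],[0,0,0,0.04,0],[0,0,0,0,0],[0,0,0,0,0]])

```text
time: 18.48
tool_pos: [524.7, 317.3, 58.3]
tcp_rot: [3.141, -0.0, 1.481]
contact_force: [-0.1, 0.3, 0.1]
grip_width: 19.7
```

>>> servo_tool(series=[[0,0,0,0.02,0],[0,0,0,0.02,0],[0,0,0,0.02,0],[0,0,0,0,0]])

```text
time: 18.98
tool_pos: [524.7, 317.3, 56.1]
tcp_rot: [3.141, -0.0, 1.481]
contact_force: [-1.2, -0.3, 5.3]
grip_width: 19.1
```

>>> servo_tool(series=[[0.34,0,0,0,0],[0.34,0,0,0,0],[0.34,0,0,0,0],[0.34,0,0,-0.1,0],[0.34,0,0,-0.3,0],[0.34,0,0,-0.6,0],[0.34,0,0,-0.8,0],[0.34,0,0,-0.8,0],[0.34,0,-0.7,0,0],[0.34,0,-0.7,0,0],[0.34,0,0,0,0]])

```text
time: 20.35
tool_pos: [453.2, 324.0, 186.8]
tcp_rot: [3.141, -0.001, 1.483]
contact_force: [0.4, -0.3, 0.2]
grip_width: 31.4
```

```bash
python3 -c "
from h import *
st()
im,m=snap('wrist','w10')
for n in ['red_pin','yellow_pin','hasp_end','push_tab']:
  r=bot.pinpoint('wrist',n);print(n,[(round(x['p'],2),todeck(w(m,x['point'])).round(1)) for x in r])
im,m=snap('side','s10')
for n in ['red_pin','yellow_pin','hasp_end','push_tab','reader']:
  r=bot.pinpoint('side',n);print(n,[(round(x['p'],2),todeck(w(m,x['point'])).round(1)) for x in r])
cv2.imwrite('pics/c10.png',cv2.resize(im[110:230,220:360,::-1],None,fx=5,fy=5,interpolation=cv2.INTER_CUBIC))
"
```

```text
t 20.35 pos [453.2 324.  186.8] rot [ 3.141e+00 -1.000e-03  1.483e+00] deck [  0.7 -71.6 186.8] F [ 0.4 -0.3  0.2] w 31.4 q [0.48 0.43 1.5  0.   1.21 0.57]
red_pin [(0.71, array([ 2. , -3.2, 49.8]))]
yellow_pin [(0.8, array([   7.6, -150.2,   52.8]))]
hasp_end [(0.6, array([-18.7,   1.5,  44.4])), (0.53, array([-149.6, -217.1,   -2.5]))]
push_tab [(0.72, array([-62.6,   6. ,  49.3])), (0.62, array([-1.1,  4.6, 48.2]))]
red_pin [(0.47, array([-0.6, -4.5, 47.6]))]
yellow_pin [(0.48, array([  15.9, -151.6,   53.2]))]
hasp_end [(0.59, array([  12.4, -153.7,   54.3])), (0.55, array([-12.6,  -1.8,  41.9]))]
push_tab [(0.78, array([-59.7,   7.5,  47.9]))]
reader [(0.85, array([-151.2, -212.9,   -1.2]))]
```

View pics/c10.png

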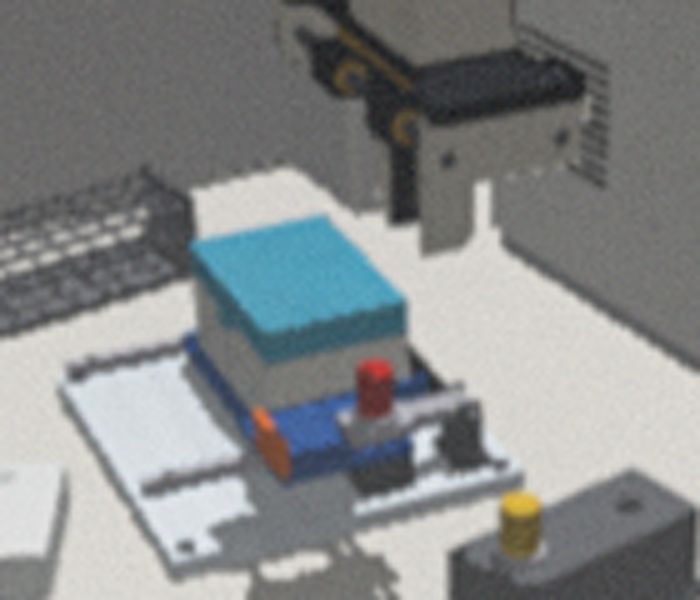

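View pics/w10.png

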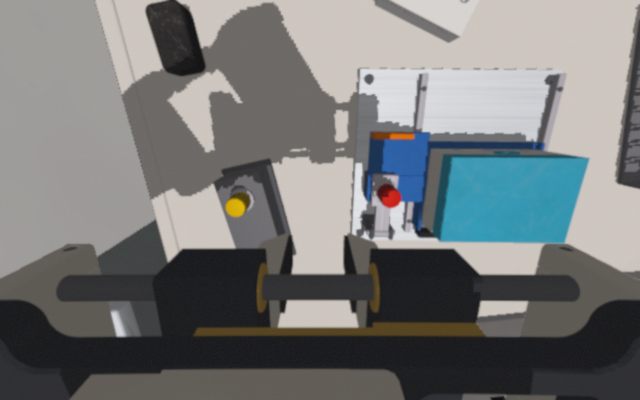

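```bash
python3 -c "
from h import *
print(bot.close_job()); st()"
```

```text
the job is handed in; nothing more can be done
None
the job is handed in; nothing more can be done
```

The carriage is locked on its deck and the job was handed in at about 20 s. I pushed the carriage home, flipped the hasp shut, moved the red pin from the holder into the hole, released it and retracted.

**Carriage:** it stopped moving while the push force rose to about 15 N. The cameras put the push tab at deck x -60 to -63 mm, where home is -61.

**Hasp:** it lies level over the lug. Its free end measured at deck z 42–45 mm, consistent with the 42–50 mm given for the shut strap.

**Pin:** it went in without side force. The collar met the hasp at tool height 56.1 mm, against 56.2 expected, with about 5 N upward. After release the pin stands upright with its collar at about z 48–50 mm.

**Left alone:** the yellow pin stands in the holder and the reader has not moved. I moved nothing near the two cartons, but did not measure them again afterwards.

**Disagreements:**
- Camera estimates of the hole differed by up to 4.5 mm across the deck. I set the final alignment by seeing the pin tip and the hole in the same wrist picture.
- In the last pictures the network put the pin 3–4.5 mm to one side, which I took as its normal error, since the pin is visibly in the hole.
- Some of its lower-scored hasp and tab detections were plainly false.

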